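Register a cheese loaf against the stops of the rind-stamping station

TASK

Take the orange cheese loaf off the ripening board, set it down flat on the stamping station's steel plate without dropping it, and push it in under the stamp head until it is fully home and square: its long side touching both blue back pads and its end touching the yellow end stop, with the stop's brass sensing pin pushed in flush. The end stop is held only by light friction, so push gently and do not shift it from its setting. Do not bump the stamp head, and leave the cheese wheel, the pail and the brush where they are.

Things in the scene. Friction and masses are not known exactly. Their poses are not given: they have to be found in the camera images.
- loaf: Orange-brown rectangular cheese loaf, 54 mm (its x) by 140 mm (its y) by 45 mm high, about 0.4 kg, edges rounded 5 mm, lying flat on the ripening board. Origin: centre of its underside; z up. It looks the same turned by half a turn.
- station: Fixed stamping station: steel plate 220 mm (x) by 320 mm (y), 12 mm thick; origin: centre of its underside, x pointing away from the robot. Its -y part is the infeed, open above (y -160 to 40 mm). Behind the back pads stands a grey column, x -30 to 6, y 133 to 159, up to z 170 mm. Its -x side, nearer the robot, is free for pushing the loaf endwise.
- stamp_head: Grey stamp head, fixed; frame as the station's. It overhangs the loaf's final place: x -48 to 35, y 56 to 105, z 95 to 170 mm (brass die below to z 89, black cap above to 180; a 30 mm wide neck joins it to the column). An upright gripper has no room beside it: lean the tool 25 to 45 degrees, fingertips pointing in under the head.
- back_line (a point): Point midway between the two blue back pads, in the plane of their inner faces (looking to -y), on the plate, 12 mm above the bench; axes as the station's, 110 mm to the +y of its origin. Pads at x = 48 and -48 mm from here, each 28 mm wide, tops 34 mm above the plate. With its long side against both, the loaf's centre is 27 mm to the -y of this point.
- stop_block (a joint): How far (m) the end stop has slipped from its setting, away from the loaf; 0 at the start, it slips at about 20 N. The stop is a yellow block 14 (x) by 50 (y) mm, y 58 to 108, z 14 to 50, red knob to z 60, on the station's +x side. Its inner face, looking to -x, is set anywhere from x = 55 to 88 mm in the station's frame: not reported, find it by touch or sight.
- stop_pin (a joint): Brass sensing pin, 10 mm thick, sticking 5 mm out of the middle of the end stop's inner face (z 32 mm), on a light spring of about 1 N. Value (m): 0 when free, 0.005 when the loaf's end has pushed it in flush and touches the stop.
- ripening_board: Pale wooden board flat on the bench, 210 mm (x) by 300 mm (y), 18 mm thick, fixed; origin at the centre of its underside. The loaf and the cheese wheel lie on it.
- wheel: Bystander: small reddish-brown cheese wheel, 92 mm across, 40 mm high, on the ripening board; origin at the centre of its underside.
- pail: Bystander: closed white pail with a blue lid, 114 mm across, 110 mm high, left of the station; origin at the centre of its underside.
- brush: Bystander: hand brush lying on the bench beyond the ripening board; origin under its middle, x along its length.

How it is judged:
By the outcome, as a careful person would: the job done as asked, in the order asked, and still so for the second after the job is handed in, with the robot touching nothing.
It also fails if it takes over 70 s, if anything falls off the work surface, if the arm or the gripper's body presses on something with over 40 N, if the wrist force passes 120 N, or if a joint passes its speed limit or range.

ROBOT

A 6-joint arm with a two-finger parallel gripper is mounted at the origin on the work surface. World frame = base frame: x ahead of the robot, y to its left, z up, the work surface at z = 0. Lengths are in mm, angles in rad, forces in N, time in s.
With the tool pointing down it reaches from about 275 to 975 mm from the base axis. Payload 8.4 kg.
Tool frame: the origin (TCP) lies midway between the tips of the shut fingers; the grasp point (between the pads) lies 19 mm behind it; z points along the fingers, y is the line along which they close (so a half turn about z gives the same grasp; the last joint's range is limited). The gripper opens to 92 mm and grips with 3 to 60 N. Pads are 20 mm wide; open, the fingers measure 128 mm over their backs; the gripper's body (75 mm by 189 mm) begins 69 mm behind the grasp point.
Start: joints at [1.297, 0.353, 1.633, -0, 1.155, -0.002], TCP at [167.789, 602.058, 181.683] pointing down, gripper open.
Joint ranges: [-2.63, 2.63], [-0.92, 2.1], [0.06, 2.66], [-1.3, 4.44], [0, 2.69], [-3.02, 3.02]. Speed limits (rad/s): [2.22, 2.22, 2.79, 3.14, 3.14, 3.14].

INTERFACE

Orientations are given as a unit quaternion [w, x, y, z].
In Python, from plant import robot gives the robot as it stands. The module is installed in compiled form; this text tells all that it offers.
- The arm moves only by the tool apply_moves, never from a script. Its argument "rows" is text: rows parted by semicolons, each of 7 numbers parted by spaces: the closure, from 0 (fully open) to 1 (shut), then the shift along the world's x, y, z in mm, then the turn, a rotation vector about the world's x, y, z in degrees. In form: gripper tx ty tz ax ay az; .... A call has 1 to 20 rows; each row shifts and turns the commanded pose from where the row before left it; what a row does not reach is not made up. A row lasts 1/10 s, in which the tool goes at most 50 mm and 8.59 degrees, less where a joint would pass 70% of its speed; a pose out of reach is approached as far as the arm can. A call is refused whole if a number of a shift passes 50 or a number of a turn 8.59, either way. A call with a gripper value outside its range is refused whole. The fingers move at their own pace and stop on an object; "force" is the grip in N (left out, the last holds). Time passes only in rows, so rows that do not move let the fingers close. It gives the time, the measured TCP pose, the force and the opening at its end, in the units of the state.
- robot.get_state(): the state, without advancing time (a new reading comes with each control period).
- robot.grab_frame(name): name is "scene" or "top"; returns a dict with "color" (420x560x3 uint8, red, green, blue), "z_map" (420x560 float32, mm along the optical axis (not along the pixel's ray), 0 where there is no reading), "intrinsics" (3x3 intrinsics, pixels), "k1" (the pictures are not rectified: a ray, as slopes to the right and down, at radius r is drawn at 1 + k1 r^2 times it, then the intrinsics apply), "rvec" (rotation vector, rad) and "tvec" (3), from world to camera coordinates, as OpenCV has them. Camera axes: x right, y down, z forward; pixel columns grow to the right and rows downward; lengths in mm; the calibration is good to about 2 mm. A picture is of the moment at which its call begins.
- robot.hand_in(): hands the job in, once; it reports no verdict.
Trained networks look in the newest picture that a camera, given by its name, has taken for a name from the list of things; names that differ only in an ending like _2 or _b are one class to them, and where a whole thing is asked for, a point or a joint stands for the part that bears it (a point fixed in the world has none). Each returns a list of dicts, best first, with "p" (0 to 1); they miss things now and then, are a little off and sometimes report something else, mostly with a low value. They report only what shows in the picture. A call takes as long as a camera call.
- robot.outline_of(camera, name): "mask" (420x560 bool, what is visible of it).
- robot.landmark_of(camera, name): "xyz" ([x, y, z] in mm, in world coordinates, good to about 4 mm: a listed point, or the origin of a listed thing).
The state is a dict: "time_s": time; "qpos": joint angles; "joint_velocities": joint speeds; "joint_efforts": joint torques, N m; "tool_pos": TCP position; "orientation": TCP orientation; "wrist_force": force on the tool from outside, world axes, zero at the start; "torque": the same for the moment, N m; "gripper_width": opening from 0.0 (shut) to 1.0 (fully open).
Only numpy, scipy, OpenCV 4.12 (cv2) and the standard library are available. Lean on these libraries where they do the work, as an engineer would, in place of code of your own. Each camera call takes 0.05 s, during which the arm holds its last target. There are 200 camera calls.

## Working session

There is one attempt and no reset: what is moved stays moved. The work goes in short steps, Python scripts to look and compute and a tool call to move; the robot and the scene stay as the last step left them, time stands still between calls to the robot, and variables do not carry over. Pictures are saved under pics/ and viewed, on a budget of 10 in all, crops included, one or two more only if the job needs it, and the job is handed in when it is done.

Besides the shell and the picture viewer there is one more tool, called by a JSON object that holds its "op" and its "data". apply_moves: Moves the arm, as the interface text tells. Its arguments: {"type":"object","properties":{"rows":{"type":"string"},"force":{"type":"number"}},"required":["rows"]}

```bash
mkdir -p pics; cat > h.py <<'E'
import numpy as np, cv2
from plant import robot
def cloud(f):
    K=np.array(f["intrinsics"]);z=f["z_map"];h,w=z.shape
    u,v=np.meshgrid(np.arange(w),np.arange(h))
    p=np.stack([u,v],-1).reshape(-1,1,2).astype(float)
    n=cv2.undistortPoints(p,K,np.array([f["k1"],0,0,0,0.])).reshape(h,w,2)
    c=np.dstack([n*z[...,None],z]); R=cv2.Rodrigues(np.array(f["rvec"],float))[0]
    X=(c-np.array(f["tvec"]).ravel())@R
    X[z==0]=np.nan
    return X
def save(f,name): cv2.imwrite("pics/"+name,f["color"][...,::-1])
E
python3 - <<'E'
from h import *
fs={}
for c in("top","scene"):
    f=robot.grab_frame(c);save(f,c+"1.png");X=cloud(f)
    for n in["loaf","station","stamp_head","back_line","stop_block","ripening_board","wheel","pail","brush"]:
        l=robot.landmark_of(c,n); print(c,n,[(np.round(d["xyz"]).tolist(),round(d["p"],2)) for d in l[:2]])
        if n in("loaf","station","stop_block"):
            o=robot.outline_of(c,n)
            if o:
                P=X[o[0]["mask"]];P=P[~np.isnan(P[:,0])]
                print("  mask",o[0]["p"],len(P),np.round(np.percentile(P,[2,50,98],axis=0)).tolist())
                if n=="loaf":
                    T=P[P[:,2]>np.percentile(P[:,2],90)-6]
                    print("  rect",cv2.minAreaRect(T[:,:2].astype(np.float32)),np.median(T[:,2]))
E
```

```text
top loaf [([487.0, -341.0, 17.0], 0.62)]
  mask 0.83 1468 [[423.0, -403.0, 19.0], [482.0, -344.0, 63.0], [543.0, -291.0, 68.0]]
  rect ((483.5666198730469, -347.23260498046875), (53.60728454589844, 139.42442321777344), 49.473167419433594) 63.39556086943257
top station [([684.0, 60.0, -1.0], 0.84)]
  mask 0.58 10921 [[575.0, -97.0, 6.0], [666.0, 60.0, 12.0], [788.0, 209.0, 172.0]]
top stamp_head [([540.0, 363.0, -4.0], 0.23)]
top back_line [([685.0, 167.0, 7.0], 0.91)]Traceback (most recent call last):
  File "<stdin>", line 6, in <module>
ValueError: it knows: back_line, brush, loaf, pail, ripening_board, stamp_head, station, wheel
```

```bash
python3 -c "
import cv2,numpy as np
a=cv2.imread('pics/top1.png');b=cv2.imread('pics/scene1.png')
print(a.shape)"
```

```text
(420, 560, 3)[ WARN:0@0.017] global loadsave.cpp:275 findDecoder imread_('pics/scene1.png'): can't open/read file: check file path/integrity
```

```bash
python3 - <<'E'
from h import *
for c in("top","scene"):
    f=robot.grab_frame(c);save(f,c+"1.png");X=cloud(f);np.save(c+"X.npy",X);np.save(c+"C.npy",f["color"])
    for n in["loaf","station","back_line","ripening_board","wheel","pail","brush"]:
        l=robot.landmark_of(c,n); print(c,n,[(np.round(d["xyz"]).tolist(),round(d["p"],2)) for d in l[:2]])
    o=robot.outline_of(c,"loaf")
    if o:
        P=X[o[0]["mask"]];P=P[~np.isnan(P[:,0])]
        T=P[abs(P[:,2]-63)<5]
        print("  rect",cv2.minAreaRect(T[:,:2].astype(np.float32)),np.median(T[:,2]))
    # yellow
    hsv=cv2.cvtColor(f["color"],cv2.COLOR_RGB2HSV)
    for nm,lo,hi in(("yellow",(22,120,100),(35,255,255)),("blue",(95,120,60),(125,255,255))):
        m=cv2.inRange(hsv,lo,hi)
        k,L,S,_=cv2.connectedComponentsWithStats(m)
        for i in range(1,k):
            if S[i,4]>25:
                P=X[L==i];P=P[~np.isnan(P[:,0])]
                if len(P): print(nm,S[i].tolist(),np.round(np.percentile(P,[3,50,97],axis=0)).tolist())
    # station rect
    o=robot.outline_of(c,"station")
    if o:
        P=X[o[0]["mask"]];T=P[abs(P[:,2]-12)<5]
        print("station rect",cv2.minAreaRect(T[:,:2].astype(np.float32)))
print(robot.get_state())
E
```

```text
top loaf [([489.0, -344.0, 18.0], 0.82)]
top station [([686.0, 58.0, -0.0], 0.6)]
top back_line [([683.0, 171.0, 7.0], 0.96)]
top ripening_board [([497.0, -396.0, -4.0], 0.57), ([512.0, -491.0, 18.0], 0.57)]
top wheel [([513.0, -488.0, 17.0], 0.89)]
top pail [([538.0, 366.0, -3.0], 0.87)]
top brush [([712.0, -286.0, 0.0], 0.98)]
  rect ((514.7693481445312, -407.7270202636719), (1.5070533752441406, 12.587181091308594), 69.14639282226562) 62.607684589076975
blue [475, 118, 51, 30, 896] [[768.0, -677.0, 78.0], [799.0, -622.0, 83.0], [830.0, -568.0, 87.0]]
blue [198, 162, 2, 23, 43] [[647.0, 111.0, 131.0], [670.0, 111.0, 144.0], [692.0, 112.0, 153.0]]
blue [176, 191, 6, 14, 68] [[620.0, 160.0, 32.0], [632.0, 171.0, 45.0], [648.0, 178.0, 101.0]]
blue [63, 207, 51, 49, 1924] [[492.0, 315.0, 103.0], [539.0, 364.0, 109.0], [588.0, 415.0, 114.0]]
station rect ((682.05322265625, 64.3387222290039), (220.96588134765625, 335.57037353515625), 0.5519428849220276)
scene loaf [([486.0, -346.0, 14.0], 0.61)]
scene station [([681.0, 61.0, -3.0], 0.7)]
scene back_line [([682.0, 171.0, 11.0], 0.81), ([48
[... 1300 characters left out ...]
me_s': 1.35, 'qpos': array([ 1.29660407e+00,  3.53037596e-01,  1.63340885e+00,  4.15005100e-06,
        1.15520210e+00, -2.40348536e-03]), 'joint_velocities': array([ 0.00045193, -0.00018757, -0.00067508, -0.00098994,  0.00090251,
       -0.00022846]), 'joint_efforts': array([ 8.90218907e-04, -5.93752456e+01, -3.34572816e+01,  6.98165805e-02,
        1.57278433e-02,  4.42458486e-06]), 'tool_pos': array([167.78263693, 602.04897207, 181.6556764 ]), 'orientation': array([-5.73264023e-06,  1.35477338e-01,  9.90780445e-01, -2.74162688e-05]), 'wrist_force': array([-0.65536612,  0.16485737, -0.55446518]), 'torque': array([-0.00088579, -0.01216091, -0.00992456]), 'gripper_width': 0.9978373782956322}
```

View pics/top1.png

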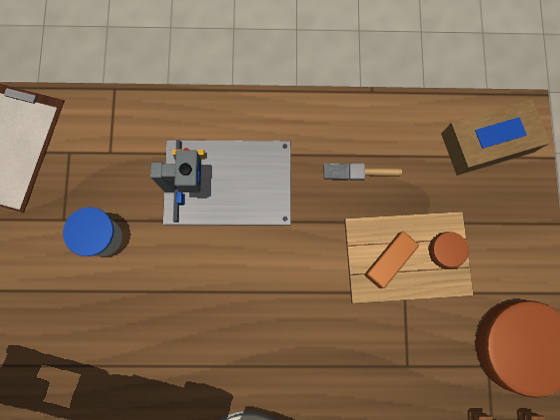

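View pics/scene1.png

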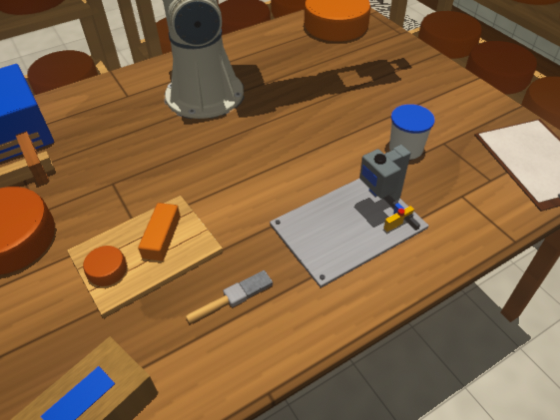

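The top view shows the plate at px (165-290, 140-225), the loaf at (392,260) and the wheel at (449,250). The scene view shows the yellow stop at (400,215) on the far +x side. I'll refine the plate edge, yaw and stop face from the saved clouds.

```bash
python3 - <<'E'
from h import *
for c in("top","scene"):
    X=np.load(c+"X.npy");C=np.load(c+"C.npy");hsv=cv2.cvtColor(C,cv2.COLOR_RGB2HSV)
    m=(hsv[...,1]<50)&(abs(X[...,2]-12)<7)&(X[...,0]>540)&(X[...,0]<830)&(X[...,1]>-140)&(X[...,1]<100)
    P=X[m]
    # edges: per-slice extremes
    ys=np.arange(-90,60,6);lo=[];hi=[]
    for y in ys:
        s=P[abs(P[:,1]-y)<3]; lo.append(np.percentile(s[:,0],.5) if len(s)>9 else np.nan);hi.append(np.percentile(s[:,0],99.5) if len(s)>9 else np.nan)
    xs=np.arange(585,785,6);e=[]
    for x in xs:
        s=P[abs(P[:,0]-x)<3]; e.append(np.percentile(s[:,1],.5) if len(s)>9 else np.nan)
    for n,a,b in(("lo x",ys,lo),("hi x",ys,hi),("lo y",xs,e)):
        b=np.array(b);k=~np.isnan(b);p=np.polyfit(a[k],b[k],1);print(c,n,"mid",np.median(b[k]).round(1),"slope deg",np.degrees(p[0]).round(2), "z",np.median(P[:,2]).round(1))
    o=((hsv[...,0]<18)&(hsv[...,1]>150)&(abs(X[...,2]-63)<4)&(np.hypot(X[...,0]-486,X[...,1]+345)<85))
    k,L,S,_=cv2.connectedComponentsWithStats(o.astype(np.uint8));i=1+S[1:,4].argmax()
    T=X[L==i];print("loaf",S[i,4],cv2.minAreaRect(T[:,:2].astype(np.float32)),T.mean(0).round(1))
    yl=(hsv[...,0]>19)&(hsv[...,0]<36)&(hsv[...,1]>120)&(X[...,0]>700)&(X[...,0]<800)&(X[...,1]>100)&(X[...,1]<190)
    for z0 in((46,54),):
        T=X[yl&(X[...,2]>z0[0])&(X[...,2]<z0[1])];print("stop top",len(T),np.percentile(T,[2,10,50,90,98],axis=0).round(0).tolist() if len(T) else 0)
E
```

```text
top lo x mid 574.9 slope deg -0.37 z 11.7
top hi x mid 792.0 slope deg -0.81 z 11.7
top lo y mid -102.5 slope deg 0.65 z 11.7
loaf 1138 ((483.6683349609375, -346.4529724121094), (53.03230285644531, 139.83786010742188), 49.392704010009766) [ 483.2 -345.8   63.1]
stop top 44 [[741.0, 116.0, 47.0], [743.0, 116.0, 47.0], [749.0, 123.0, 50.0], [754.0, 187.0, 52.0], [754.0, 190.0, 53.0]]
scene lo x mid 580.0 slope deg 0.3 z 12.8
scene hi x mid 796.3 slope deg -0.5 z 12.8
scene lo y mid -98.8 slope deg 0.24 z 12.8
loaf 1043 ((488.8302917480469, -343.3825988769531), (54.79853057861328, 142.9619903564453), 49.92939376831055) [ 492.6 -345.9   63.1]
stop top 115 [[745.0, 120.0, 47.0], [747.0, 122.0, 48.0], [754.0, 145.0, 50.0], [759.0, 186.0, 53.0], [760.0, 189.0, 54.0]]
```

{"op": "apply_moves", "data": {"rows": "0 15 -45 10 0 0 0; 0 15 -47 10 0 0 0; 0 15 -47 10 0 0 0; 0 15 -47 10 0 0 0; 0 15 -47 10 0 0 -2.5; 0 15 -47 0 0 0 -2.5; 0 15 -47 0 0 0 -2.5; 0 15 -47 0 0 0 -2.5; 0 15 -47 0 0 0 -2.5; 0 15 -47 0 0 0 -2.5; 0 15 -47 0 0 0 -2.5; 0 15 -47 0 0 0 -2.5; 0 15 -47 0 0 0 -2.5; 0 15 -47 0 0 0 -2.5; 0 15 -47 0 0 0 0; 0 15 -47 0 0 0 0; 0 15 -47 0 0 0 0; 0 15 -47 0 0 0 0; 0 15 -47 0 0 0 0; 0 15 -40 0 0 0 0"}}

```text
time_s: 3.35
tool_pos: [467.6, -330.4, 231.4]
orientation: [0.0, 0.347, 0.938, -0.0]
wrist_force: [0.0, 0.3, 0.8]
gripper_width: 1.002
```

{"op": "apply_moves", "data": {"force": 15, "rows": "0 9 -7 0 0 0 0; 0 9.5 -7.5 -20 0 0 0; 0 0 0 -40 0 0 0; 0 0 0 -40 0 0 0; 0 0 0 -40 0 0 0; 0 0 0 -30 0 0 0; 0 0 0 -20 0 0 0; 0 0 0 -15 0 0 0; 0 0 0 0 0 0 0; 0.6 0 0 0 0 0 0; 0.6 0 0 0 0 0 0; 0.6 0 0 0 0 0 0; 0.6 0 0 0 0 0 0; 0.6 0 0 0 0 0 0; 0.6 0 0 0 0 0 0"}}

```text
time_s: 4.85
tool_pos: [486.1, -342.6, 27.0]
orientation: [0.0, 0.347, 0.938, -0.0]
wrist_force: [-1.3, 0.1, 5.4]
gripper_width: 0.583
```

{"op": "apply_moves", "data": {"force": 25, "rows": "0.65 0 0 0 0 0 0; 0.65 0 0 0 0 0 0; 0.65 0 0 10 0 0 0; 0.65 0 0 20 0 0 0; 0.65 0 0 30 0 0 0; 0.65 0 0 30 0 0 0; 0.65 0 0 20 0 0 0; 0.65 0 0 0 0 0 0; 0.65 0 0 0 0 0 0"}}

```text
time_s: 5.75
tool_pos: [485.6, -341.9, 136.0]
orientation: [-0.0, 0.347, 0.938, 0.0]
wrist_force: [0.2, 0.3, -3.4]
gripper_width: 0.575
```

{"op": "apply_moves", "data": {"rows": "0.65 9 18 0 0 0 2.1; 0.65 17 34 0 0 0 4.1; 0.65 17 34 0 0 0 4.1; 0.65 17 34 0 0 0 4.1; 0.65 17 34 0 0 0 4.1; 0.65 17 34 0 0 0 4.1; 0.65 17 34 0 0 0 4.1; 0.65 17 34 0 0 0 4.1; 0.65 17 34 0 0 0 4.1; 0.65 17 34 0 0 0 4.1; 0.65 8 18 0 0 0 2; 0.65 0 0 -20 0 0 0; 0.65 0 0 -30 0 0 0; 0.65 0 0 -30 0 0 0; 0.65 0 0 -20 0 0 0; 0.65 0 0 -6 0 0 0; 0.65 0 0 0 0 0 0; 0.65 0 0 0 0 0 0"}}

```text
time_s: 7.55
tool_pos: [656.3, -0.4, 31.0]
orientation: [0.0, -0.004, 1.0, -0.0]
wrist_force: [-0.8, 0.7, -3.0]
gripper_width: 0.583
```

{"op": "apply_moves", "data": {"rows": "0.65 0 0 -4 0 0 0; 0.65 0 0 -2 0 0 0; 0.65 0 0 -1 0 0 0; 0.65 0 0 -1 0 0 0; 0.65 0 0 0 0 0 0; 0.65 0 0 0 0 0 0"}}

```text
time_s: 8.15
tool_pos: [655.9, -0.2, 22.5]
orientation: [0.0, -0.004, 1.0, 0.0]
wrist_force: [-0.7, 0.3, -3.5]
gripper_width: 0.578
```

{"op": "apply_moves", "data": {"rows": "0.65 0 0 -1 0 0 0; 0.65 0 0 0 0 0 0; 0.65 0 0 0 0 0 0"}}

```text
time_s: 8.45
tool_pos: [655.8, -0.2, 21.4]
orientation: [-0.0, -0.004, 1.0, -0.0]
wrist_force: [-0.6, 0.5, -2.8]
gripper_width: 0.576
```

{"op": "apply_moves", "data": {"rows": "0.65 0 0 -0.5 0 0 0; 0.65 0 0 0 0 0 0; 0.65 0 0 0 0 0 0"}}

```text
time_s: 8.75
tool_pos: [655.9, -0.2, 21.0]
orientation: [0.0, -0.004, 1.0, 0.0]
wrist_force: [-0.1, 0.8, -1.5]
gripper_width: 0.581
```

{"op": "apply_moves", "data": {"rows": "0.65 0 0 -0.5 0 0 0; 0.65 0 0 0 0 0 0; 0.65 0 0 0 0 0 0"}}

```text
time_s: 9.05
tool_pos: [656.0, -0.1, 21.0]
orientation: [0.0, -0.004, 1.0, 0.0]
wrist_force: [-2.9, 0.9, 6.1]
gripper_width: 0.58
```

{"op": "apply_moves", "data": {"rows": "0.3 0 0 0 0 0 0; 0.1 0 0 0 0 0 0; 0 0 0 0 0 0 0; 0 0 0 0 0 0 0; 0 0 0 10 0 0 0; 0 0 0 30 0 0 0; 0 0 -5 40 0 0 0; 0 0 -10 40 0 0 0; 0 0 -10 20 0 0 -8.2; 0 0 -10 0 0 0 -8.2; 0 0 -10 0 0 0 -8.2; 0 0 -10 0 0 0 -8.2; 0 0 -10 0 0 0 -8.2; 0 0 -10 0 0 0 -8.2; 0 0 -5 0 0 0 -8.2; 0.2 0 0 0 0 0 -8.2; 0.2 0 0 0 0 0 -8.2; 0.2 0 0 0 0 0 -8.2; 0.2 0 0 0 0 0 -8; 0.2 0 0 0 0 0 0"}}

```text
time_s: 11.05
tool_pos: [656.0, -80.2, 161.2]
orientation: [0.0, 0.705, 0.709, 0.0]
wrist_force: [-0.2, 0.4, -0.5]
gripper_width: 0.798
```

{"op": "apply_moves", "data": {"rows": "0.2 0 0 0 7 0 0; 0.2 0 0 0 7 0 0; 0.2 0 0 0 7 0 0; 0.2 0 0 0 7 0 0; 0.2 0 0 0 7 0 0; 0.2 0 0 0 0 0 0; 0.2 0 0 0 0 0 0"}}

```text
time_s: 11.75
tool_pos: [655.7, -81.0, 159.9]
orientation: [-0.211, 0.672, 0.677, 0.213]
wrist_force: [0.4, 0.2, 1.0]
gripper_width: 0.801
```

```bash
cat > m.py <<'E'
from h import *
import sys
def loaf(tag):
  for c in("top","scene"):
    f=robot.grab_frame(c);save(f,c+tag+".png");X=cloud(f);hsv=cv2.cvtColor(f["color"],cv2.COLOR_RGB2HSV)
    o=((hsv[...,0]<18)&(hsv[...,1]>140)&(abs(X[...,2]-57)<4)&(abs(X[...,0]-680)<110)&(X[...,1]>-100)&(X[...,1]<190))
    k,L,S,_=cv2.connectedComponentsWithStats(o.astype(np.uint8))
    T=X[o]
    off=np.array([2.6,2]) if c=="top" else np.array([-2,-1.5])
    if len(T)>5:
        r=cv2.minAreaRect(T[:,:2].astype(np.float32));print(c,len(T),np.round(np.array(r[0])+off,1),np.round(r[1],1),round(r[2],2),"pct",(np.percentile(T[:,:2],[1,99],axis=0)+off).round(1).tolist())
loaf(sys.argv[1])
print(robot.get_state()["tool_pos"].round(1),robot.get_state()["wrist_force"].round(2))
E
python3 m.py 2
```

```text
top 1042 [670.4  69.1] [215.5 142.1] 79.75 pct [[589.4, -27.1], [725.7, 24.4]]
scene 988 [702.8  36.9] [241.5 127.4] 40.58 pct [[591.5, -27.8], [753.3, 152.9]]
[656.2 -79.6 161.2] [-0.18  0.94 -0.33]
```

View pics/scene2.png

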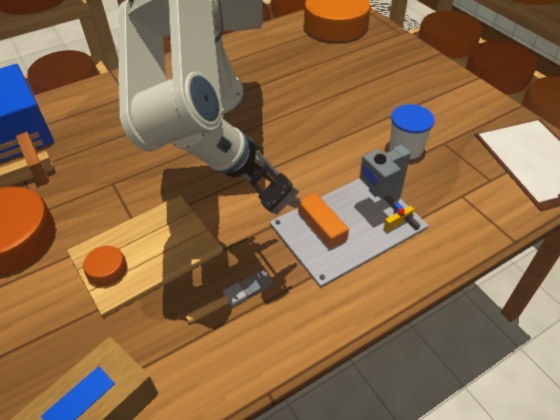

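Loaf sits flat on the infeed at px (324,220), with its long side along the plate's x. The gripper is leaning at (275,190), fingertips towards the loaf.

{"op": "apply_moves", "data": {"rows": "0.2 0 0 -40 0 0 0; 0.2 0 0 -40 0 0 0; 0.2 0 0 -30 0 0 0; 0.2 0 0 -18 0 0 0; 0.2 0 0 -7 0 0 0; 0.2 0 10 0 0 0 0; 0.2 0 10 0 0 0 0; 0.2 0 10 0 0 0 0; 0.2 0 5 0 0 0 0; 0.2 0 5 0 0 0 0; 0.2 0 5 0 0 0 0; 0.2 0 5 0 0 0 0; 0.2 0 0 0 0 0 0"}}

```text
time_s: 13.15
tool_pos: [655.8, -29.6, 25.4]
orientation: [-0.212, 0.672, 0.677, 0.213]
wrist_force: [0.8, 0.3, 0.0]
gripper_width: 0.805
```

```bash
sed -i 's/    T=X\[o\]/    T=X[L==1+S[1:,4].argmax()]/' m.py; python3 m.py 3
```

```text
top 1054 [656.7  -2. ] [138.7  51.8] 0.7 pct [[589.2, -27.1], [724.9, 24.0]]
scene 975 [657.6  -2.1] [142.   54.4] 0.76 pct [[589.9, -28.0], [726.8, 23.8]]
[655.9 -30.2  25.4] [ 0.13 -0.17  0.2 ]
```

{"op": "apply_moves", "data": {"rows": "0.2 0 3 0 0 0 0; 0.2 0 3 0 0 0 0; 0.2 0 3 0 0 0 0; 0.2 0 3 0 0 0 0; 0.2 0 3 0 0 0 0; 0.2 0 3 0 0 0 0; 0.2 0 3 0 0 0 0"}}

```text
time_s: 13.95
tool_pos: [656.1, -9.2, 25.5]
orientation: [-0.212, 0.672, 0.677, 0.213]
wrist_force: [-0.8, -2.3, 0.3]
gripper_width: 0.804
```

```bash
python3 m.py 4
```

```text
top 1046 [656.7   3.7] [ 52.3 138.3] 89.85 pct [[589.7, -21.1], [725.1, 29.4]]
scene 801 [658.8   2.8] [140.1  57.2] 0.11 pct [[590.1, -20.4], [727.3, 30.0]]
[656.   -8.8  25.5] [0.99 0.47 0.65]
```

```bash
python3 -c "
import cv2
a=cv2.imread('pics/scene4.png')[130:280,220:430];b=cv2.imread('pics/top4.png')[120:250,150:320]
a=cv2.resize(a,(630,450),interpolation=2);b=cv2.resize(b,(150,115))
cv2.imwrite('pics/c4.png',a)"
```

```text
(no output)
```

View pics/c4.png

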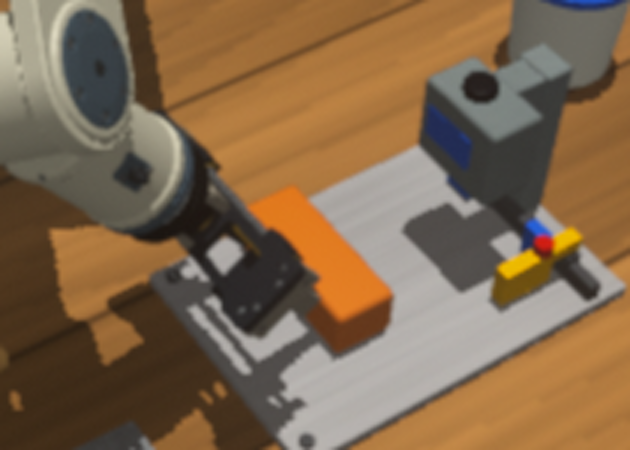

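{"op": "apply_moves", "data": {"rows": "0.2 0 -5 0 0 0 0; 0.2 0 0 -3 0 0 0; 0.2 0 0 -3 0 0 0; 0.2 0 0 -2 0 0 0; 0.2 0 0 -2 0 0 0; 0.2 0 0 0 0 0 0"}}

```text
time_s: 14.65
tool_pos: [655.6, -14.0, 15.0]
orientation: [-0.212, 0.672, 0.677, 0.213]
wrist_force: [-0.7, 0.1, -0.0]
gripper_width: 0.802
```

{"op": "apply_moves", "data": {"rows": "0.2 0 3 0 0 0 0; 0.2 0 5 0 0 0 0; 0.2 0 5 0 0 0 0; 0.2 0 5 0 0 0 0; 0.2 0 5 0 0 0 0; 0.2 0 5 0 0 0 0; 0.2 0 0 0 0 0 0"}}

```text
time_s: 15.35
tool_pos: [655.7, 14.8, 15.5]
orientation: [-0.212, 0.672, 0.677, 0.213]
wrist_force: [-0.3, -0.7, 0.6]
gripper_width: 0.802
```

```bash
python3 m.py 5
```

```text
top 1042 [656.1  29.6] [139.   51.8] 1.25 pct [[589.1, 4.4], [724.5, 55.2]]
scene 847 [658.1  30.6] [ 53.9 141.2] 89.95 pct [[590.0, 5.4], [726.1, 55.0]]
[655.8  14.2  15.5] [ 0.57  0.84 -0.62]
```

{"op": "apply_moves", "data": {"rows": "0.2 0 -4 1 0 0 0; 0.2 0 0 1 4 0 0; 0.2 0 0 0 4 0 0; 0.2 0 5 0 0 0 0; 0.2 0 5 0 0 0 0; 0.2 0 5 0 0 0 0; 0.2 0 5 0 0 0 0; 0.2 0 5 0 0 0 0; 0.2 0 5 0 0 0 0; 0.2 0 5 0 0 0 0; 0.2 0 5 0 0 0 0; 0.2 0 5 0 0 0 0; 0.2 0 5 0 0 0 0; 0.2 0 0 0 0 0 0"}}

```text
time_s: 16.85
tool_pos: [655.7, 60.7, 17.5]
orientation: [-0.259, 0.655, 0.66, 0.26]
wrist_force: [-0.2, -0.6, -0.5]
gripper_width: 0.799
```

```bash
python3 m.py 6
```

```text
top 935 [660.4  71.3] [129.4  51.9] 1.36 pct [[601.3, 46.4], [724.3, 97.3]]
scene 924 [658.4  71.5] [140.9  54.3] 0.63 pct [[590.7, 45.1], [726.9, 96.9]]
[655.8  60.1  17.5] [-0.68 -1.1   0.03]
```

```bash
python3 -c "
import cv2
a=cv2.imread('pics/scene6.png')[130:270,240:430]
cv2.imwrite('pics/c6.png',cv2.resize(a,(760,560),interpolation=2))"
```

```text
(no output)
```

View pics/c6.png

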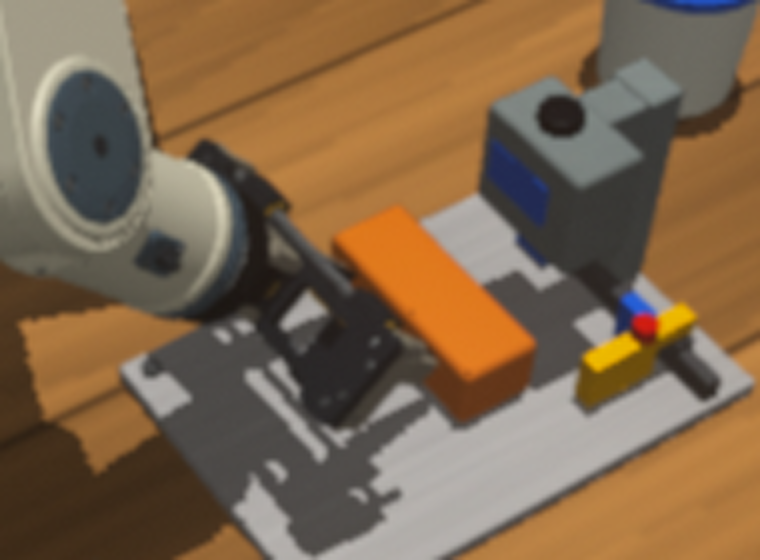

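The black block at crop (350,370) is one of the fingers. Contact is through its tip on the loaf's side, with the loaf square and well clear of the stop. I'll keep pushing.

{"op": "apply_moves", "data": {"rows": "0.2 0 5 0 0 0 0; 0.2 0 5 0 0 0 0; 0.2 0 5 0 0 0 0; 0.2 0 5 0 0 0 0; 0.2 0 5 0 0 0 0; 0.2 0 5 0 0 0 0; 0.2 0 5 0 0 0 0; 0.2 0 5 0 0 0 0; 0.2 0 5 0 0 0 0; 0.2 0 5 0 0 0 0; 0.2 0 3 0 0 0 0; 0.2 0 0 0 0 0 0"}}

```text
time_s: 18.15
tool_pos: [655.7, 113.4, 17.5]
orientation: [-0.258, 0.655, 0.66, 0.26]
wrist_force: [-0.1, -0.3, -0.3]
gripper_width: 0.799
```

```bash
python3 m.py 7
```

```text
top 704 [656.5 123.6] [ 52.1 136.4] 89.98 pct [[588.8, 98.1], [723.6, 148.7]]
scene 822 [657.7 122.7] [141.4  53.9] 1.57 pct [[589.9, 97.9], [726.5, 148.1]]
[655.7 113.1  17.4] [ 0.16  0.68 -0.21]
```

{"op": "apply_moves", "data": {"rows": "0.2 0 4 0 0 0 0; 0.2 0 4 0 0 0 0; 0.2 0 3 0 0 0 0; 0.2 0 2 0 0 0 0; 0.2 0 1 0 0 0 0; 0.2 0 1 0 0 0 0; 0.2 0 0 0 0 0 0; 0.2 0 0 0 0 0 0"}}

```text
time_s: 19.05
tool_pos: [655.9, 127.9, 17.4]
orientation: [-0.258, 0.655, 0.66, 0.26]
wrist_force: [0.3, -0.4, -0.6]
gripper_width: 0.801
```

{"op": "apply_moves", "data": {"rows": "0.2 0 1 0 0 0 0; 0.2 0 1 0 0 0 0; 0.2 0 0 0 0 0 0; 0.2 0 0 0 0 0 0"}}

```text
time_s: 19.45
tool_pos: [655.9, 129.8, 17.4]
orientation: [-0.258, 0.655, 0.66, 0.26]
wrist_force: [0.0, -1.2, -0.4]
gripper_width: 0.797
```

{"op": "apply_moves", "data": {"rows": "0.2 0 1 0 0 0 0; 0.2 0 1 0 0 0 0; 0.2 0 0 0 0 0 0; 0.2 0 0 0 0 0 0"}}

```text
time_s: 19.85
tool_pos: [656.0, 131.2, 17.3]
orientation: [-0.258, 0.656, 0.66, 0.26]
wrist_force: [-0.8, -6.3, 0.2]
gripper_width: 0.806
```

{"op": "apply_moves", "data": {"rows": "0.2 0 0.7 0 0 0 0; 0.2 0 0 0 0 0 0; 0.2 0 0 0 0 0 0"}}

```text
time_s: 20.15
tool_pos: [656.1, 131.4, 17.3]
orientation: [-0.257, 0.656, 0.661, 0.26]
wrist_force: [-1.6, -8.8, 2.3]
gripper_width: 0.798
```

```bash
python3 m.py 8
```

```text
top 537 [656.3 140. ] [ 51.4 136.5] 89.92 pct [[588.5, 114.6], [718.8, 165.0]]
scene 593 [657.3 136.6] [142.5  56.8] 2.77 pct [[590.2, 114.5], [727.4, 165.3]]
[656.1 131.3  17.3] [-2.31 -8.66  2.08]
```

{"op": "apply_moves", "data": {"rows": "0.2 0 -5 0 0 0 0; 0.2 0 -15 0 0 0 0; 0.2 0 -20 0 0 0 0; 0.2 0 -25 0 0 0 0; 0.2 0 -25 10 0 0 0; 0.5 0 -10 30 0 0 0; 1 -10 0 40 -7 0 0; 1 -20 0 40 -7 0 0; 1 -30 0 40 -7 0 0; 1 -30 0 15 -7 0 0; 1 -26 0 0 -7 0 0; 1 0 0 0 -8 0 0; 1 0 10 0 0 0 8.2; 1 0 10 0 0 0 8.2; 1 0 10 0 0 0 8.2; 1 0 15 0 0 0 8.2; 1 0 15 0 0 0 8.2; 1 0 15 0 0 0 8.2; 1 0 15 0 0 0 8.2; 1 0 15 0 0 0 8.2"}}

```text
time_s: 22.25
tool_pos: [540.1, 136.7, 192.6]
orientation: [-0.0, 0.206, 0.979, -0.0]
wrist_force: [0.2, -0.1, -0.2]
gripper_width: 0.002
```

{"op": "apply_moves", "data": {"rows": "1 0 0 0 0 0 8.2; 1 0 0 0 0 0 8.2; 1 0 0 0 0 0 8; 1 0 0 0 0 -8 0; 1 0 0 0 0 -8 0; 1 0 0 0 0 -8 0; 1 0 0 0 0 -8 0; 1 0 0 0 0 -8 0; 1 0 0 0 0 0 0; 1 0 0 0 0 0 0"}}

```text
time_s: 23.25
tool_pos: [543.2, 129.6, 192.7]
orientation: [0.301, 0.001, 0.954, -0.011]
wrist_force: [0.2, 0.3, 0.2]
gripper_width: 0.004
```

```bash
python3 m.py 9
```

```text
top 519 [656.3 140.2] [ 51.8 136.6] 89.9 pct [[588.6, 114.6], [719.0, 165.1]]
scene 631 [657.8 138.3] [140.6  52.9] 1.94 pct [[590.6, 114.1], [727.3, 165.3]]
[544.2 129.9 193.2] [ 1.01 -0.5   0.24]
```

View pics/scene9.png

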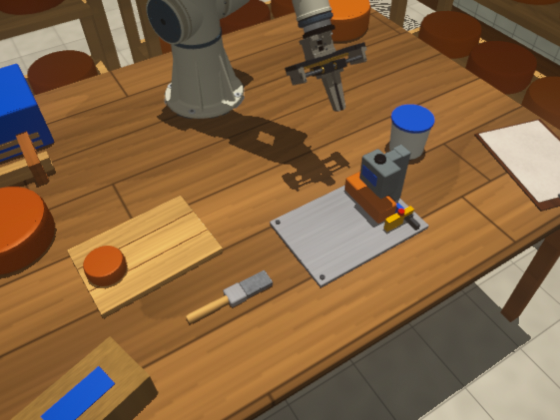

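The loaf is under the head at px (375,195), with a gap to the yellow stop at (400,215). The gripper hangs clear at (330,80), leaning +x.

{"op": "apply_moves", "data": {"rows": "1 0 6.5 -30 0 0 0; 1 0 6.5 -40 0 0 0; 1 0 0 -40 0 0 0; 1 0 0 -35 0 0 0; 1 0 0 -18 0 0 0; 1 0 0 -6 0 0 0; 1 0 0 0 0 0 0"}}

```text
time_s: 24.05
tool_pos: [549.4, 142.7, 73.5]
orientation: [0.284, 0.004, 0.959, -0.017]
wrist_force: [-0.4, 0.4, -0.4]
gripper_width: 0.006
```

{"op": "apply_moves", "data": {"rows": "1 8 0 0 0 0 0; 1 8 0 0 0 0 0; 1 6 0 0 0 0 0; 1 3 0 0 0 0 0; 1 3 0 0 0 0 0; 1 2 0 0 0 0 0; 1 2 0 0 0 0 0; 1 0 0 0 0 0 0"}}

```text
time_s: 24.85
tool_pos: [580.2, 142.7, 72.9]
orientation: [0.283, 0.004, 0.959, -0.017]
wrist_force: [0.5, -0.0, -0.1]
gripper_width: 0.003
```

```bash
python3 m.py 10
```

```text
top 510 [656.4 140.2] [136.   51.6] 0.02 pct [[588.5, 114.9], [718.7, 165.3]]
scene 633 [658.  137.4] [145.1  54.3] 4.06 pct [[590.3, 114.1], [727.0, 165.2]]
[579.9 142.6  72.8] [0.08 0.29 0.49]
```

```bash
python3 -c "
from h import *
print(robot.get_state()['qpos'].round(3))"
```

```text
[ 0.399  0.286  2.238 -1.222  0.261 -0.019]
```

{"op": "apply_moves", "data": {"rows": "1 -15 0 0 0 0 0; 1 -15 0 0 0 0 0; 1 0 0 0 0 7 0; 1 0 0 0 0 6 0; 1 0 0 0 0 0 0; 1 0 0 0 0 0 0"}}

```text
time_s: 25.55
tool_pos: [554.6, 131.8, 73.9]
orientation: [0.249, 0.009, 0.968, -0.031]
wrist_force: [-0.4, 0.5, -0.7]
gripper_width: 0.004
```

{"op": "apply_moves", "data": {"rows": "1 0 0 -10 0 0 0; 1 0 0 -10 0 0 0; 1 0 0 -10 0 0 0; 1 0 0 -10 0 0 0; 1 0 0 -5 0 0 0; 1 0 0 0 0 0 0; 1 0 0 0 0 0 0"}}

```text
time_s: 26.25
tool_pos: [553.7, 132.0, 28.5]
orientation: [0.248, 0.008, 0.968, -0.031]
wrist_force: [-0.1, -0.7, -0.1]
gripper_width: 0.004
```

```bash
python3 -c "
from h import *
from scipy.spatial.transform import Rotation as R
s=robot.get_state();print(s['qpos'].round(3));q=s['orientation'];print(R.from_quat([*q[1:],q[0]]).as_matrix().round(3),s['tool_pos'])"
```

```text
[ 0.402  0.353  2.254 -1.229  0.264  0.009]
[[-0.877  0.031  0.479]
 [ 0.001  0.998 -0.063]
 [-0.48  -0.055 -0.875]] [553.73196582 131.99522648  28.49327577]
```

{"op": "apply_moves", "data": {"rows": "1 0 0 0 6 0 0; 1 0 0 0 6 0 0; 1 0 0 0 0 3 0; 1 0 5 0 0 3 0; 1 0 5 0 0 0 0; 1 0 0 0 0 0 0; 1 0 0 0 0 0 0"}}

```text
time_s: 26.95
tool_pos: [550.6, 140.4, 15.1]
orientation: [0.232, 0.039, 0.97, 0.062]
wrist_force: [0.3, -0.2, 0.6]
gripper_width: 0.005
```

```bash
cat > s.py <<'E'
from h import *
from scipy.spatial.transform import Rotation as R
s=robot.get_state();print(s['qpos'].round(3));q=s['orientation'];print(R.from_quat([*q[1:],q[0]]).as_matrix().round(3),s['tool_pos'].round(1),s['wrist_force'].round(2))
E
python3 s.py
```

```text
[ 0.259  0.364  2.284 -1.1    0.019 -0.136]
[[-0.889  0.047  0.455]
 [ 0.105  0.989  0.103]
 [-0.446  0.139 -0.884]] [550.6 140.4  15.1] [ 0.28 -0.23  0.56]
```

{"op": "apply_moves", "data": {"rows": "1 0 0 6 0 4 0; 1 0 0 6 0 4 0; 1 0 0 0 0 4 0; 1 0 0 0 0 0 0; 1 0 0 0 0 0 0"}}

```text
time_s: 27.45
tool_pos: [560.8, 120.7, 19.8]
orientation: [0.217, 0.048, 0.974, 0.038]
wrist_force: [0.4, -0.1, 0.4]
gripper_width: 0.001
```

```bash
python3 s.py
```

```text
[ 0.245  0.357  2.236 -0.453  0.121 -0.788]
[[-0.902  0.078  0.426]
 [ 0.111  0.992  0.052]
 [-0.418  0.094 -0.903]] [560.8 120.7  19.8] [ 0.36 -0.06  0.39]
```

{"op": "apply_moves", "data": {"rows": "1 0 0 2 0 4 0; 1 0 0 2 0 3 0; 1 0 0 0 0 0 0; 1 0 0 0 0 0 0"}}

```text
time_s: 27.85
tool_pos: [561.5, 117.2, 22.5]
orientation: [0.169, 0.051, 0.984, 0.031]
wrist_force: [-0.3, -0.3, 0.2]
gripper_width: 0.003
```

```bash
python3 s.py
```

```text
[ 0.226  0.357  2.157 -0.116  0.287 -1.135]
[[-0.938  0.091  0.335]
 [ 0.111  0.993  0.043]
 [-0.328  0.078 -0.941]] [561.5 117.2  22.5] [-0.26 -0.32  0.25]
```

{"op": "apply_moves", "data": {"rows": "1 0 8 1 0 0 2.8; 1 0 9 1 0 0 2.8; 1 0 8 0 0 0 0; 1 0 0 0 0 0 0; 1 0 0 0 0 0 0"}}

```text
time_s: 28.35
tool_pos: [560.6, 142.5, 24.1]
orientation: [0.166, 0.003, 0.985, 0.039]
wrist_force: [0.1, -0.1, -0.7]
gripper_width: 0.006
```

```bash
python3 s.py; python3 m.py 11
```

```text
[ 0.251  0.359  2.145 -0.026  0.295 -1.29 ]
[[-0.945 -0.008  0.327]
 [ 0.018  0.997  0.076]
 [-0.326  0.078 -0.942]] [560.6 142.5  24.1] [ 0.12 -0.13 -0.67]
top 509 [656.1 140.1] [136.7  51.5] 0.04 pct [[588.5, 114.8], [715.6, 165.2]]
scene 630 [657.6 138.2] [140.6  55.4] 2.52 pct [[590.1, 114.0], [726.7, 165.3]]
[560.9 142.5  24.3] [ 0.39 -0.9   0.47]
```

{"op": "apply_moves", "data": {"rows": "1 5 0 0 0 0 0; 1 5 0 0 0 0 0; 1 3 0 0 0 0 0; 1 2 0 0 0 0 0; 1 2 0 0 0 0 0; 1 2 0 0 0 0 0; 1 0 0 0 0 0 0"}}

```text
time_s: 29.15
tool_pos: [580.8, 143.0, 24.8]
orientation: [0.166, 0.003, 0.985, 0.04]
wrist_force: [-0.5, 0.2, 0.1]
gripper_width: 0.009
```

{"op": "apply_moves", "data": {"rows": "1 1 0 0 0 0 0; 1 1 0 0 0 0 0; 1 1 0 0 0 0 0; 1 1 0 0 0 0 0; 1 1 0 0 0 0 0; 1 0 0 0 0 0 0"}}

```text
time_s: 29.75
tool_pos: [585.7, 143.0, 24.8]
orientation: [0.166, 0.003, 0.985, 0.04]
wrist_force: [0.2, -0.1, 0.1]
gripper_width: 0.002
```

```bash
python3 m.py 12
```

```text
top 478 [656.2 140.3] [136.2  51.8] 0.19 pct [[592.2, 114.7], [713.9, 165.2]]
scene 631 [657.1 137. ] [141.4  53.8] 3.71 pct [[590.5, 113.4], [726.5, 164.4]]
[585.5 142.9  24.7] [-0.63 -0.2   0.02]
```

{"op": "apply_moves", "data": {"rows": "1 1 0 0 0 0 0; 1 1 0 0 0 0 0; 1 1 0 0 0 0 0; 1 1 0 0 0 0 0; 1 1 0 0 0 0 0; 1 0 0 0 0 0 0"}}

```text
time_s: 30.45
tool_pos: [590.7, 143.0, 24.7]
orientation: [0.166, 0.003, 0.985, 0.04]
wrist_force: [0.4, -0.1, 0.1]
gripper_width: -0.0
```

{"op": "apply_moves", "data": {"rows": "1 1 0 0 0 0 0; 1 1 0 0 0 0 0; 1 1 0 0 0 0 0; 1 0 0 0 0 0 0"}}

```text
time_s: 30.85
tool_pos: [593.2, 142.9, 24.6]
orientation: [0.166, 0.003, 0.985, 0.04]
wrist_force: [-2.9, 0.2, 2.0]
gripper_width: 0.004
```

```bash
python3 m.py 13
```

```text
top 429 [659.8 140.1] [ 51.7 128.6] 89.87 pct [[598.8, 114.7], [717.9, 164.9]]
scene 652 [658.3 139.3] [140.7  53.3] 1.15 pct [[589.8, 114.0], [727.4, 165.3]]
[593.2 142.9  24.6] [-2.92  0.1   1.97]
```

{"op": "apply_moves", "data": {"rows": "1 1 0 0 0 0 0; 1 1 0 0 0 0 0; 1 1 0 0 0 0 0; 1 1 0 0 0 0 0; 1 1 0 0 0 0 0; 1 0 0 0 0 0 0"}}

```text
time_s: 31.55
tool_pos: [598.8, 143.0, 24.8]
orientation: [0.166, 0.003, 0.985, 0.04]
wrist_force: [-1.0, -0.2, 1.3]
gripper_width: 0.001
```

{"op": "apply_moves", "data": {"rows": "1 1 0 0 0 0 0; 1 1 0 0 0 0 0; 1 1 0 0 0 0 0; 1 0 0 0 0 0 0"}}

```text
time_s: 31.95
tool_pos: [601.8, 143.0, 24.7]
orientation: [0.166, 0.003, 0.985, 0.04]
wrist_force: [-2.0, -0.1, 1.8]
gripper_width: 0.005
```

```bash
python3 m.py 14;python3 s.py
```

```text
top 343 [661.2 140. ] [ 51.3 111.5] 89.6 pct [[608.0, 114.8], [712.8, 164.8]]
scene 648 [667.9 140.7] [ 56.1 139. ] 89.78 pct [[599.8, 113.8], [735.8, 165.4]]
[601.7 143.   24.8] [-1.75 -0.18  1.15]
[ 2.310e-01  4.030e-01  2.063e+00  1.000e-03  3.320e-01 -1.335e+00]
[[-0.945 -0.007  0.328]
 [ 0.019  0.997  0.077]
 [-0.327  0.079 -0.942]] [601.7 143.   24.8] [-1.75 -0.18  1.15]
```

{"op": "apply_moves", "data": {"rows": "1 0.5 0 0 0 0 0; 1 0.5 0 0 0 0 0; 1 0.5 0 0 0 0 0; 1 0.5 0 0 0 0 0; 1 0 0 0 0 0 0"}}

```text
time_s: 32.55
tool_pos: [603.6, 143.0, 24.7]
orientation: [0.166, 0.003, 0.985, 0.04]
wrist_force: [-2.2, -1.2, 2.3]
gripper_width: 0.003
```

{"op": "apply_moves", "data": {"rows": "1 0.5 0 0 0 0 0; 1 0.5 0 0 0 0 0; 1 0.5 0 0 0 0 0; 1 0 0 0 0 0 0"}}

```text
time_s: 32.95
tool_pos: [605.0, 143.0, 24.7]
orientation: [0.166, 0.003, 0.985, 0.04]
wrist_force: [-4.3, -0.4, 2.0]
gripper_width: 0.004
```

{"op": "apply_moves", "data": {"rows": "1 0.5 0 0 0 0 0; 1 0.5 0 0 0 0 0; 1 0 0 0 0 0 0; 1 0 0 0 0 0 0"}}

```text
time_s: 33.35
tool_pos: [606.0, 142.9, 24.7]
orientation: [0.166, 0.003, 0.985, 0.04]
wrist_force: [-3.0, -0.6, 2.5]
gripper_width: 0.002
```

{"op": "apply_moves", "data": {"rows": "1 0.5 0 0 0 0 0; 1 0.5 0 0 0 0 0; 1 0 0 0 0 0 0; 1 0 0 0 0 0 0"}}

```text
time_s: 33.75
tool_pos: [607.0, 142.9, 24.7]
orientation: [0.166, 0.003, 0.985, 0.04]
wrist_force: [-2.7, -0.4, 2.1]
gripper_width: 0.005
```

{"op": "apply_moves", "data": {"rows": "1 0.5 0 0 0 0 0; 1 0 0 0 0 0 0; 1 0 0 0 0 0 0"}}

```text
time_s: 34.05
tool_pos: [607.5, 143.0, 24.7]
orientation: [0.166, 0.003, 0.985, 0.04]
wrist_force: [-4.4, -0.0, 2.6]
gripper_width: 0.004
```

{"op": "apply_moves", "data": {"rows": "1 0.5 0 0 0 0 0; 1 0 0 0 0 0 0; 1 0 0 0 0 0 0"}}

```text
time_s: 34.35
tool_pos: [608.0, 143.0, 24.7]
orientation: [0.166, 0.003, 0.985, 0.04]
wrist_force: [-3.5, 0.1, 3.6]
gripper_width: 0.011
```

```bash
python3 m.py 15
```

```text
top 254 [635.1 139.6] [43.8 58.9] 14.33 pct [[611.7, 115.3], [660.5, 165.0]]
scene 699 [680.6 136.6] [157.4  56.4] 6.97 pct [[605.7, 114.2], [754.5, 166.7]]
[608.1 143.   24.7] [-3.24 -0.29  1.71]
```

{"op": "apply_moves", "data": {"rows": "1 0.4 0 0 0 0 0; 1 0 0 0 0 0 0; 1 0 0 0 0 0 0"}}

```text
time_s: 34.75
tool_pos: [608.4, 143.0, 24.7]
orientation: [0.166, 0.003, 0.985, 0.04]
wrist_force: [-3.8, -0.3, 3.9]
gripper_width: 0.003
```

{"op": "apply_moves", "data": {"rows": "1 0.4 0 0 0 0 0; 1 0 0 0 0 0 0; 1 0 0 0 0 0 0"}}

```text
time_s: 35.05
tool_pos: [608.8, 143.0, 24.7]
orientation: [0.166, 0.003, 0.985, 0.04]
wrist_force: [-3.8, -0.4, 2.6]
gripper_width: 0.004
```

{"op": "apply_moves", "data": {"rows": "1 0.4 0 0 0 0 0; 1 0 0 0 0 0 0; 1 0 0 0 0 0 0"}}

```text
time_s: 35.35
tool_pos: [609.3, 143.0, 24.7]
orientation: [0.166, 0.003, 0.985, 0.04]
wrist_force: [-3.9, -0.7, 2.4]
gripper_width: 0.009
```

{"op": "apply_moves", "data": {"rows": "1 0.5 0 0 0 0 0; 1 0 0 0 0 0 0; 1 0 0 0 0 0 0"}}

```text
time_s: 35.65
tool_pos: [609.8, 143.0, 24.7]
orientation: [0.166, 0.003, 0.985, 0.04]
wrist_force: [-5.0, 1.0, 2.1]
gripper_width: 0.002
```

{"op": "apply_moves", "data": {"rows": "1 0.5 0 0 0 0 0; 1 0 0 0 0 0 0; 1 0 0 0 0 0 0"}}

```text
time_s: 35.95
tool_pos: [609.9, 142.9, 24.6]
orientation: [0.166, 0.003, 0.985, 0.04]
wrist_force: [-5.5, -0.2, 3.4]
gripper_width: 0.003
```

```bash
cat > st.py <<'E'
from h import *
import sys
def stop(X,C,c):
    hsv=cv2.cvtColor(C,cv2.COLOR_RGB2HSV)
    yl=(hsv[...,0]>19)&(hsv[...,0]<36)&(hsv[...,1]>120)&(X[...,0]>700)&(X[...,0]<800)&(X[...,1]>100)&(X[...,1]<190)
    T=X[yl&(X[...,2]>46)&(X[...,2]<54)];v,u=np.nonzero(yl)
    print(c,len(T),np.percentile(T,[5,50,95],axis=0).round(1)[:,:2].tolist(),"px",u.mean().round(2),v.mean().round(2),len(u))
for c in("top","scene"):
    f=robot.grab_frame(c);save(f,c+sys.argv[1]+".png")
    stop(np.load(c+"X.npy"),np.load(c+"C.npy"),c+" before");stop(cloud(f),f["color"],c+" now")
E
python3 st.py s1; python3 -c "
import cv2
a=cv2.imread('pics/scenes1.png')[140:240,330:440]
cv2.imwrite('pics/c15.png',cv2.resize(a,(660,600),interpolation=2))"
```

```text
top before 44 [[741.5, 115.7], [748.6, 123.4], [754.0, 187.8]] px 194.18 152.9 73
top now 40 [[742.6, 115.7], [749.4, 125.6], [754.0, 187.8]] px 192.4 151.82 57
scene before 115 [[745.8, 119.8], [753.5, 144.7], [759.6, 187.2]] px 395.68 219.58 258
scene now 120 [[744.5, 119.5], [752.8, 142.0], [759.3, 185.5]] px 395.45 219.6 250
```

View pics/c15.png

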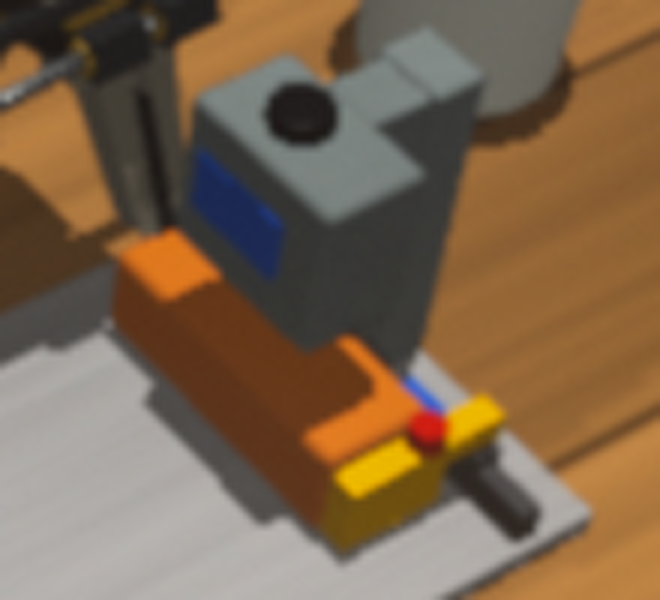

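The crop shows the loaf end against the yellow stop at about (390,450). On the last step the tool stalled and the force rose, so I'll confirm with a slightly firmer push, still far below 20 N.

{"op": "apply_moves", "data": {"rows": "1 0.5 0 0 0 0 0; 1 0 0 0 0 0 0; 1 0 0 0 0 0 0"}}

```text
time_s: 36.35
tool_pos: [610.0, 142.9, 24.6]
orientation: [0.165, 0.003, 0.985, 0.04]
wrist_force: [-7.8, 0.3, 5.4]
gripper_width: 0.004
```

{"op": "apply_moves", "data": {"rows": "1 0.4 0 0 0 0 0; 1 0 0 0 0 0 0; 1 0 0 0 0 0 0"}}

```text
time_s: 36.65
tool_pos: [610.0, 142.9, 24.4]
orientation: [0.165, 0.003, 0.985, 0.04]
wrist_force: [-9.3, 0.5, 8.4]
gripper_width: 0.005
```

{"op": "apply_moves", "data": {"rows": "1 -2 0 0 0 0 0; 1 -8 0 0 0 0 0; 1 -20 0 10 0 0 0; 1 -20 0 30 0 0 0; 1 0 -10 45 -4.5 7 0; 1 0 -20 45 0 7 0; 1 0 -20 30 0 5 0; 1 0 -20 0 0 0 -8.2; 1 0 -20 0 0 0 -8.2; 1 0 -20 0 0 0 -8.2; 0.6 13 0 0 0 0 -8.2; 0.2 20 0 0 0 0 -8.2; 0.2 20 0 0 0 0 -8.2; 0.2 20 0 0 0 0 -8.2; 0.2 20 0 0 0 0 -8.2; 0.2 20 0 0 0 0 -8.2; 0.2 0 0 0 0 0 -8.2; 0.2 0 0 0 0 0 -8; 0.2 0 0 0 0 0 0"}}

```text
time_s: 38.55
tool_pos: [675.9, 40.1, 161.3]
orientation: [0.029, 0.708, 0.705, -0.011]
wrist_force: [0.2, -0.3, 0.9]
gripper_width: 0.768
```

{"op": "apply_moves", "data": {"rows": "0.2 0 0 0 7 0 0; 0.2 0 0 0 7 0 0; 0.2 0 0 0 7 0 0; 0.2 0 0 0 7 0 0; 0.2 0 0 0 7 0 0; 0.2 0 0 0 8 0 0; 0.2 0 0 0 0 0 0; 0.2 0 0 0 0 0 0"}}

```text
time_s: 39.35
tool_pos: [675.3, 38.9, 160.8]
orientation: [-0.232, 0.669, 0.661, 0.248]
wrist_force: [-1.3, 1.0, 0.2]
gripper_width: 0.801
```

```bash
python3 s.py; python3 m.py 16; python3 st.py s2;python3 -c "
import cv2
a=cv2.imread('pics/scenes2.png')[140:240,330:440]
cv2.imwrite('pics/c16.png',cv2.resize(a,(660,600),interpolation=2))"
```

```text
[-0.31   0.573  1.549  0.691  1.311 -0.584]
[[ 0.002  1.     0.025]
 [ 0.769 -0.018  0.638]
 [ 0.639  0.018 -0.769]] [675.3  38.9 160.8] [-1.3   1.    0.24]
top 411 [672.8 140. ] [ 51.3 138.3] 89.67 pct [[605.4, 114.8], [739.5, 164.1]]
scene 668 [677.4 137.1] [148.6  55.5] 4.42 pct [[608.7, 114.0], [743.6, 165.7]]
[675.8  40.5 162.3] [ 0.75  0.47 -0.1 ]
top before 44 [[741.5, 115.7], [748.6, 123.4], [754.0, 187.8]] px 194.18 152.9 73
top now 42 [[742.3, 115.7], [749.5, 125.4], [754.3, 188.0]] px 192.07 151.86 58
scene before 115 [[745.8, 119.8], [753.5, 144.7], [759.6, 187.2]] px 395.68 219.58 258
scene now 130 [[744.9, 119.5], [753.0, 142.5], [759.6, 186.7]] px 395.69 219.46 261
```

View pics/c16.png

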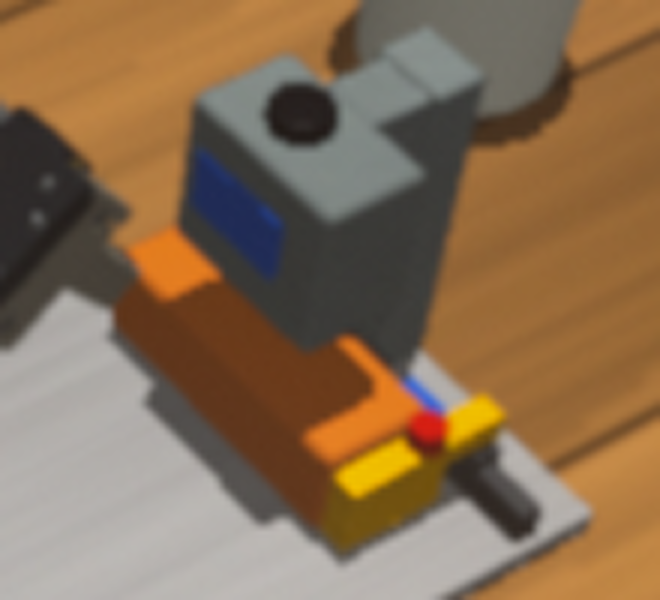

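The loaf is still home, and the stop hasn't moved in either view. I'll finish with a light square-up push on the long side.

{"op": "apply_moves", "data": {"rows": "0.2 0 0 -40 0 1 1.4; 0.2 0 0 -40 0 0 0; 0.2 0 0 -35 0 0 0; 0.2 0 0 -20 0 0 0; 0.2 0 0 -8.5 0 0 0; 0.2 0 15 0 0 0 0; 0.2 0 20 0 0 0 0; 0.2 0 20 0 0 0 0; 0.2 0 15 0 0 0 0; 0.2 0 8 0 0 0 0; 0.2 0 4 0 0 0 0; 0.2 0 2 0 0 0 0; 0.2 0 0 0 0 0 0; 0.2 0 0 0 0 0 0"}}

```text
time_s: 40.95
tool_pos: [675.6, 123.3, 18.1]
orientation: [-0.242, 0.663, 0.667, 0.24]
wrist_force: [0.1, -0.3, -0.3]
gripper_width: 0.8
```

{"op": "apply_moves", "data": {"rows": "0.2 0 1 0 0 0 0; 0.2 0 1 0 0 0 0; 0.2 0 0 0 0 0 0; 0.2 0 0 0 0 0 0"}}

```text
time_s: 41.35
tool_pos: [675.5, 125.9, 18.2]
orientation: [-0.242, 0.663, 0.667, 0.24]
wrist_force: [0.1, 0.8, 0.1]
gripper_width: 0.797
```

{"op": "apply_moves", "data": {"rows": "0.2 0 1 0 0 0 0; 0.2 0 0 0 0 0 0; 0.2 0 0 0 0 0 0"}}

```text
time_s: 41.65
tool_pos: [675.5, 127.0, 18.2]
orientation: [-0.242, 0.663, 0.667, 0.24]
wrist_force: [-0.9, -0.1, -0.5]
gripper_width: 0.801
```

{"op": "apply_moves", "data": {"rows": "0.2 0 1 0 0 0 0; 0.2 0 0.5 0 0 0 0; 0.2 0 0 0 0 0 0; 0.2 0 0 0 0 0 0"}}

```text
time_s: 42.05
tool_pos: [675.5, 128.5, 18.2]
orientation: [-0.242, 0.663, 0.667, 0.24]
wrist_force: [0.3, 0.1, 0.0]
gripper_width: 0.801
```

{"op": "apply_moves", "data": {"rows": "0.2 0 0.7 0 0 0 0; 0.2 0 0.5 0 0 0 0; 0.2 0 0 0 0 0 0; 0.2 0 0 0 0 0 0"}}

```text
time_s: 42.45
tool_pos: [675.6, 129.3, 18.2]
orientation: [-0.241, 0.663, 0.667, 0.24]
wrist_force: [-1.0, -3.3, 0.5]
gripper_width: 0.803
```

{"op": "apply_moves", "data": {"rows": "0.2 0 0.7 0 0 0 0; 0.2 0 0 0 0 0 0; 0.2 0 0 0 0 0 0"}}

```text
time_s: 42.75
tool_pos: [675.6, 129.6, 18.1]
orientation: [-0.241, 0.663, 0.667, 0.24]
wrist_force: [-2.2, -6.2, 1.3]
gripper_width: 0.801
```

{"op": "apply_moves", "data": {"rows": "0.2 0 0.6 0 0 0 0; 0.2 0 0 0 0 0 0; 0.2 0 0 0 0 0 0"}}

```text
time_s: 43.05
tool_pos: [675.6, 129.7, 18.1]
orientation: [-0.241, 0.663, 0.667, 0.24]
wrist_force: [-1.6, -9.5, 1.7]
gripper_width: 0.799
```

{"op": "apply_moves", "data": {"rows": "0.2 0 -2 0 0 0 0; 0.2 0 -10 0 0 0 0; 0.2 0 -20 0 0 0 0; 0.2 0 -30 0 0 0 0; 0.2 0 -30 15 0 0 0; 0.2 0 -20 40 0 0 0; 0.2 -20 -20 40 0 0 0; 0.2 -40 -20 40 0 0 0; 0.2 -40 -20 20 0 0 0; 0.2 -40 -10 0 0 0 0; 0.2 -40 0 0 0 0 0; 0.2 0 0 0 0 0 0; 0.2 0 0 0 0 0 0"}}

```text
time_s: 44.35
tool_pos: [502.3, -48.9, 167.0]
orientation: [-0.241, 0.663, 0.666, 0.24]
wrist_force: [0.1, -0.8, -0.1]
gripper_width: 0.802
```

```bash
python3 m.py 17; python3 st.py s3;python3 - <<'E'
import cv2
from h import *
for c in("top",):
    for n in("wheel","pail","brush"):
        robot.landmark_of; print(n,[(np.round(d["xyz"]).tolist(),round(d["p"],2)) for d in robot.landmark_of(c,n)[:1]])
a=cv2.resize(cv2.imread('pics/scenes3.png')[160:245,340:435],(425,380),interpolation=2);b=cv2.resize(cv2.imread('pics/tops3.png')[135:231,150:215],(257,380),interpolation=2)
cv2.imwrite('pics/c17.png',cv2.hconcat([a,b]))
E
```

```text
top 335 [639.6 139.9] [51.7 72.5] 89.82 pct [[605.4, 114.8], [672.9, 164.6]]
scene 688 [679.5 141. ] [154.2  55. ] 0.11 pct [[606.8, 114.2], [753.8, 165.5]]
[503.4 -48.5 166.7] [0.46 0.54 0.5 ]
top before 44 [[741.5, 115.7], [748.6, 123.4], [754.0, 187.8]] px 194.18 152.9 73
top now 40 [[743.3, 115.7], [748.9, 125.7], [754.8, 188.9]] px 191.95 151.88 60
scene before 115 [[745.8, 119.8], [753.5, 144.7], [759.6, 187.2]] px 395.68 219.58 258
scene now 123 [[744.6, 121.0], [752.7, 142.0], [759.2, 185.8]] px 395.49 219.55 259
wheel []
pail [([540.0, 363.0, -1.0], 0.58)]
brush [([715.0, -284.0, -1.0], 0.77)]
```

View pics/c17.png

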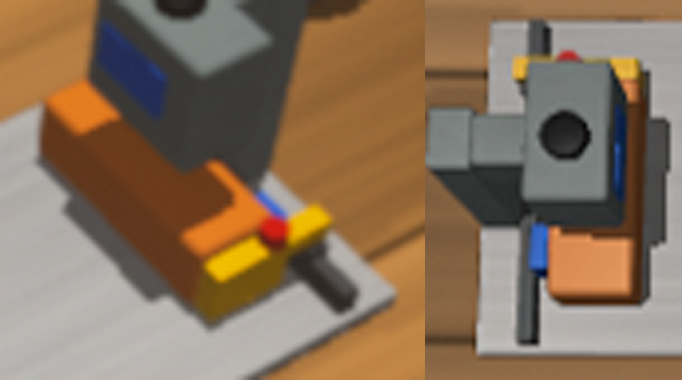

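The crop shows the loaf's long side on the blue pad, right panel (540,248). Its end meets the yellow stop, left panel (240,265), and the arm is well clear.

```bash
python3 -c "
from plant import robot
print(robot.get_state()['time_s']);print(robot.hand_in())"
```

```text
44.7
the job is handed in; nothing more can be done
None
```

The loaf is on the stamping plate, pushed in under the head against the back pads and the end stop. I handed the job in at 44.7 s of the 70 s.

**What I did:** I gripped the loaf across its width and set it flat on the infeed. I pushed it under the head with the tool leaning about 35–43°, then pushed it endwise with shut fingers. A last light push on the long side squared it up.

**Last checks:**
- **Endwise:** the tool stalled at x = 610.0 mm and the force rose from about 4 N to 9.3 N. That is well under the roughly 20 N at which the stop slips.
- **Back pads:** the square-up push met stiff contact straight away and reached 9.5 N.
- **End stop:** its position before and after agrees within image noise of about 1–2 mm.
- **Loaf:** both views show its end at the stop. Its long side is on the near blue pad, but the head hides most of the rest.
- **Bystanders:** the pail and brush were found in place at the end. The detector missed the wheel in the last picture; it was in place in an earlier one and I didn't go near it again.

**Not confirmed:**
- **Pin:** it cannot be read directly, so "flush" rests on the stall. I didn't repeat the endwise check after the square-up push; the loaf's end had not moved in the top view.
- **Lean:** the endwise push leaned only about 19°, because the joint limits stopped a steeper lean there. By my geometry, the gripper body stayed roughly 25 mm clear of the head.

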